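# Sort cigar cases by length into two squared rows

## Task

Sort the four cedar cigar cases by length: slide the two long ones up to the blue fence and the two short ones up to the yellow fence, so that each case lies flat with one end touching its fence and its length square to it, side by side in a row. The lids have just been glued, so keep the cases flat on the table all the time and do not lift or tip them. Leave the spray can, the tub and the scissors where they are.

Things in the scene. Friction and masses are not known exactly. Their poses are not given: they have to be found in the camera images.
- long_a: long closed cedar cigar case, a plain wooden bar 160 mm long, 32 mm wide and 30 mm high with a dark red paper band round its middle and a small brass clasp, 0.12 kg, loose, lying flat on the table. Long and short cases look alike but for their length. Origin: centre of its underside; x axis along its length, z up
- long_b: long closed cedar cigar case, a plain wooden bar 160 mm long, 32 mm wide and 30 mm high with a dark red paper band round its middle and a small brass clasp, 0.12 kg, loose, lying flat on the table. Long and short cases look alike but for their length. Origin: centre of its underside; x axis along its length, z up
- short_a: short closed cedar cigar case, a plain wooden bar 120 mm long, 32 mm wide and 30 mm high with a dark red paper band round its middle and a small brass clasp, 0.12 kg, loose, lying flat on the table. Long and short cases look alike but for their length. Origin: centre of its underside; x axis along its length, z up
- short_b: short closed cedar cigar case, a plain wooden bar 120 mm long, 32 mm wide and 30 mm high with a dark red paper band round its middle and a small brass clasp, 0.12 kg, loose, lying flat on the table. Long and short cases look alike but for their length. Origin: centre of its underside; x axis along its length, z up
- blue_fence: blue painted wooden fence, a straight beam fixed to the table, 320 mm long, 30 mm thick, 36 mm high; its place and its side (left or right of the cases) vary. Origin: centre of its underside; x axis along its length, y axis across it, square to its two long faces at y = +15 and -15 mm. The row of long cases goes against the face that looks to the middle of the table
- yellow_fence: yellow painted wooden fence, a straight beam fixed to the table, 320 mm long, 30 mm thick, 36 mm high; its place and its side (left or right of the cases) vary. Origin: centre of its underside; x axis along its length, y axis across it, square to its two long faces at y = +15 and -15 mm. The row of short cases goes against the face that looks to the middle of the table
- spray_can: white spray can with a red label, 60 mm across, 170 mm high, standing beyond the right (-y) fence; origin: centre of its base. Bystander
- tub: open clear plastic tub, 130 x 110 mm, 75 mm high, beyond the left (+y) fence; origin: centre of its underside. Bystander
- scissors: scissors with red handles, about 200 mm long, 14 mm high, lying on the far side of the cases; origin: the pivot, at table height. Bystander

How it is judged (in metres and radians):
At the end, for the whole second after the job is handed in: Each long case lies flat and still at the blue fence and each short one at the yellow fence: one end touching the fence or within 8 mm of it, within the fence's length (centre of the case no more than 160 mm along it from its middle), and square to it within 0.10 rad ((y of long_a in the frame of blue_fence between 0.091 and 0.103 m or y of long_a in the frame of blue_fence between -0.103 and -0.091 m) and x of long_a in the frame of blue_fence between -0.16 and 0.16 m and angle between the x axis of each of long_a, long_b and the y axis of blue_fence, either way round below 0.1 rad and height (world z) of each of long_a, long_b, short_a, short_b below 0.006 m and angle between each of long_a, long_b, short_a, short_b's own z axis and vertical below 0.1 rad and linear speed of each of long_a, long_b, short_a, short_b below 0.01 m/s and (y of long_b in the frame of blue_fence between 0.091 and 0.103 m or y of long_b in the frame of blue_fence between -0.103 and -0.091 m) and x of long_b in the frame of blue_fence between -0.16 and 0.16 m and (y of short_a in the frame of yellow_fence between 0.071 and 0.083 m or y of short_a in the frame of yellow_fence between -0.083 and -0.071 m) and x of short_a in the frame of yellow_fence between -0.16 and 0.16 m and angle between the x axis of each of short_a, short_b and the y axis of yellow_fence, either way round below 0.1 rad and (y of short_b in the frame of yellow_fence between 0.071 and 0.083 m or y of short_b in the frame of yellow_fence between -0.083 and -0.071 m) and x of short_b in the frame of yellow_fence between -0.16 and 0.16 m).
It fails at once if a case is lifted more than 15 mm (height (world z) of any of long_a, long_b, short_a, short_b above 0.015 m).
It fails at once if a case is tipped more than 0.3 rad (angle between any of long_a, long_b, short_a, short_b's own z axis and vertical above 0.3 rad).
It fails at once if the spray can is moved more than 20 mm (distance of spray_can from where it was at the start of the episode above 0.02 m).
It fails at once if the plastic tub is moved more than 20 mm (distance of tub from where it was at the start of the episode above 0.02 m).
It fails at once if the scissors is moved more than 20 mm (distance of scissors from where it was at the start of the episode above 0.02 m).
It also fails if it takes over 64 s, if anything falls off the work surface, if the arm or the gripper's body presses on something with over 40 N, if the wrist force passes 120 N, or if a joint passes its speed limit or range.

## Robot

A 6-joint arm with a two-finger parallel gripper is mounted at the origin on the work surface. World frame = base frame: x ahead of the robot, y to its left, z up, the work surface at z = 0. Lengths are in m, angles in degrees, forces in N, time in s.
With the tool pointing down it reaches from about 0.35 to 0.875 m from the base axis. Payload 4.2 kg.
Tool frame: the origin (TCP) lies on the front face of the gripper's body, between the roots of the fingers; the fingertips stand finger_overhang ahead of it and the grasp point (between the pads) lies 51 mm ahead of it (finger_overhang is the distance from the TCP to the fingertips, in m); z points along the fingers, y is the line along which they close (so a half turn about z gives the same grasp; the last joint's range is limited). The gripper opens to 87 mm and grips with 3 to 60 N. Pads are 19 mm wide; open, the fingers measure 117 mm over their backs; the gripper's body (75 mm by 190 mm) begins 51 mm behind the grasp point.
Start: joints at [-61.043, 22.042, 0.453, 0, -68.411, -14.817], TCP at [0.153, -0.606, 0.292] pointing down, gripper open.
Joint ranges: [-179.83, 179.83], [-69.29, 118.12], [-61.27, 80.66], [-181.25, 117.63], [-171.15, -9.14], [-177.46, 177.46]. Speed limits (degrees/s): [159.86, 159.86, 180, 180, 180, 180].

## Interface

Orientations are given as a 3x3 rotation matrix whose columns are the frame's x, y, z axes.
In Python, from station import sense, capture, camera_model, finish_job, finger_overhang gives the robot as it stands. The module is installed in compiled form; this text tells all that it offers.
- The arm moves only by the tool jog_arm, never from a script. Its argument "rows" is a list that holds one entry, the list of rows, each a list of 4 numbers: the shift along the tool's x, y, z in m, then the turn about the tool's z in rad. A call has 1 to 20 rows; each row shifts and turns the commanded pose from where the row before left it, along the tool's axes as they then stand; what a row does not reach is not made up. A row lasts 1/8 s, in which the tool goes at most 62.5 mm and 10.7 degrees, less where a joint would pass 70% of its speed; a pose out of reach is approached as far as the arm can. A call is refused whole if a number of a shift passes 0.0625 or a number of a turn 0.188, either way. A call with a gripper value outside its range is refused whole. "claw" is the opening, from 0 (shut) to 1 (fully open), set as the call begins (left out, the last holds). The fingers move at their own pace and stop on an object; the grip force is fixed at half the most. Time passes only in rows, so rows that do not move let the fingers close. It gives the time, the measured TCP pose, the force, the opening and the grip force at its end, in the units of the state.
- sense(): the state, without advancing time (a new reading comes with each control period).
- capture(name): name is "scene" or "side" or "wrist"; returns the picture (400x640x3 uint8, red, green, blue); there is no depth.
- camera_model(name): a dict with "fovy" (degrees; the focal length in pixels is half the picture's height over the tangent of half this angle, whatever the lens; pixels are square), "cx", "cy" (the principal point, pixels), "k1" (the pictures are not rectified: a ray, as slopes to the right and down, at radius r is drawn at 1 + k1 r^2 times it, then the intrinsics apply), "eye" and "rotation" of the camera in the world. Camera axes: x right, y down, z forward; pixel columns grow to the right and rows downward; lengths in m; the calibration is good to about 2 mm. A picture is of the moment at which its call begins: read the wrist's pose just before it. camera_model takes no time and is no camera call; for the wrist camera it gives the pose at the moment of the call.
- finish_job(): hands the job in; it is judged then, once.
The state is a dict: "time_s": time; "joints": joint angles; "joint_velocities": joint speeds; "effort": joint torques, N m; "tcp_pos": TCP position; "ee_rot": TCP orientation; "wrist_force": force on the tool from outside, world axes, zero at the start; "moment": the same for the moment, N m; "gripper_width": opening from 0.0 (shut) to 1.0 (fully open); "gripper_force": force on a finger pad.
Only numpy, scipy, OpenCV 4.12 (cv2) and the standard library are available. Lean on these libraries where they do the work, as an engineer would, in place of code of your own. Each camera call takes 0.05 s, during which the arm holds its last target. There are 200 camera calls.

## Working session

There is one attempt and no reset: what is moved stays moved. The work goes in short steps, Python scripts to look and compute and a tool call to move; the robot and the scene stay as the last step left them, time stands still between calls to the robot, and variables do not carry over. Pictures are saved under pics/ and viewed, at most 10 in all, crops included, and the job is handed in when it is done.

Besides the shell and the picture viewer there is one more tool, called by a JSON object that holds its "method" and its "body". jog_arm: Moves the arm, as the interface text tells. Its arguments: {"type":"object","properties":{"rows":{"type":"array"},"claw":{"type":"number"}},"required":["rows"]}

```bash
mkdir -p pics
cat > h.py <<'E'
import numpy as np, cv2
from station import *
def ray(cam,px):
    m=cam; f=200/np.tan(np.radians(m["fovy"])/2)
    d=(np.atleast_2d(px).astype(float)-[m["cx"],m["cy"]])/f
    u=d.copy()
    for _ in range(20): u=d/(1+m["k1"]*(u**2).sum(1,keepdims=True))
    r=np.c_[u,np.ones(len(u))]@np.array(m["rotation"]).T
    return np.array(m["eye"]),r
def plane(cam,px,z):
    e,r=ray(cam,px); return e+r*((z-e[2])/r[:,2])[:,None]
def save(n,a): cv2.imwrite("pics/"+n+".png",a[:,:,::-1])
E
python3 - <<'E'
from h import *
for n in("scene","side"):
    a=capture(n); save(n+"0",a); np.save(n+"0",a); m=camera_model(n); print(n,m)
print(finger_overhang() if callable(finger_overhang) else finger_overhang); s=sense(); print(s["tcp_pos"],s["ee_rot"],s["time_s"])
E
```

```text
scene {'fovy': 54.30218656376216, 'cx': 331.9224787815037, 'cy': 207.6169081654587, 'k1': -0.08345122077806678, 'eye': array([1.40025153, 0.13132593, 0.74729462]), 'rotation': array([[-0.15627303,  0.64902546, -0.74454327],
       [ 0.98761682,  0.11324508, -0.1085752 ],
       [ 0.01384779, -0.75229083, -0.65868562]])}
side {'fovy': 51.121862505110194, 'cx': 321.31004607394607, 'cy': 200.73246251424365, 'k1': -0.01664444248111596, 'eye': array([-0.19608153,  0.83920627,  0.72536632]), 'rotation': array([[-0.72232493, -0.34933216,  0.59683645],
       [-0.69154403,  0.36946661, -0.6206942 ],
       [-0.00368269, -0.86108157, -0.50845351]])}
0.0697
[ 0.15261233 -0.60567108  0.29125371] [[-9.69745012e-01 -2.44119430e-01 -5.62339394e-04]
 [-2.44120065e-01  9.69743138e-01  1.90801940e-03]
 [ 7.95401604e-05  1.98757063e-03 -9.99998022e-01]] 0.1
```

View pics/scene0.png

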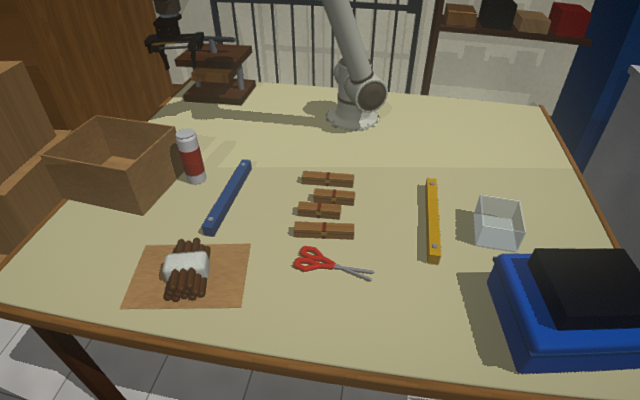

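View pics/side0.png

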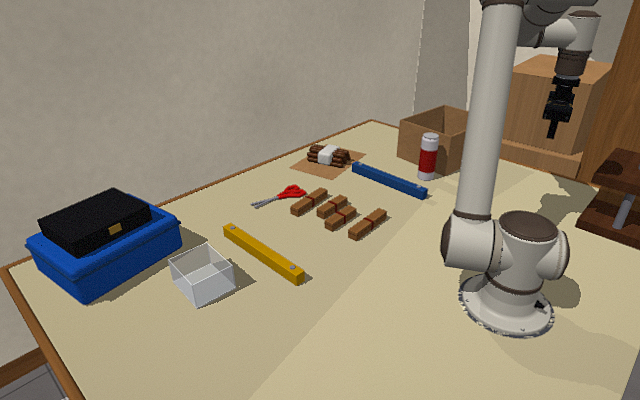

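Scene view: blue fence at the left (228,197), yellow at the right (433,220), and four cases at about (328,179), (334,196), (319,210) and (324,230). The outer two look long. The scissors lie near (330,264).

Run:
```python
from h import *
a=np.load("scene0.npy"); m=camera_model("scene"); h=cv2.cvtColor(a,cv2.COLOR_RGB2HSV)
print("col", [tuple(int(v) for v in h[y,315]) for y in range(170,186)])
def blobs(mask,roi,z,mn):
    k=np.zeros(mask.shape,np.uint8); x0,y0,x1,y1=roi; k[y0:y1,x0:x1]=mask[y0:y1,x0:x1]
    for c in cv2.findContours(k,0,1)[0]:
        if cv2.contourArea(c)<mn: continue
        p=plane(m,c[:,0,:],z)[:,:2]
        (cx,cy),(w,l),an=cv2.minAreaRect((p*1000).astype(np.float32))
        print(z,c[:,0].mean(0).round(),"ctr",round(cx),round(cy),"size",round(w),round(l),round(an,1))
H,S,V=[h[...,i].astype(int) for i in range(3)]
print("blue");blobs((H>100)&(H<125)&(S>110),(190,150,265,245),.036,100)
print("yel");blobs((H>18)&(H<30)&(S>180),(410,170,450,270),.036,100)
print("cases");blobs(((H<16)|(H>170))&(S>100),(285,165,365,245),.03,60)
blobs(((H<16)|(H>170))&(S>100)&(V>115),(285,165,365,245),.03,60)
print("sciss");blobs(((H<8)|(H>172))&(S>150),(285,240,380,290),.01,30)
```

```text
col [(27, 61, 176), (21, 84, 151), (17, 131, 127), (16, 142, 124), (16, 139, 128), (16, 140, 131), (16, 141, 130), (16, 143, 125), (17, 126, 95), (17, 122, 90), (18, 108, 80), (18, 122, 88), (17, 125, 92), (17, 130, 90), (18, 116, 97), (27, 61, 168)]
blue
0.036 [225. 196.] ctr 571 -297 size 26 313 89.3
yel
0.036 [433. 217.] ctr 570 291 size 27 316 89.9
cases
sciss
0.01 [312. 260.] ctr 770 1 size 95 81 80.1
```

Run:
```python
from h import *
a=np.load("scene0.npy"); m=camera_model("scene"); h=cv2.cvtColor(a,cv2.COLOR_RGB2HSV)
H,S,V=[h[...,i].astype(int) for i in range(3)]
k=np.zeros(H.shape,np.uint8); r=(slice(165,245),slice(285,365))
k[r]=((H<20)&(S>95)&(V>108))[r]
k=cv2.morphologyEx(k,cv2.MORPH_CLOSE,np.ones((1,9)))
for c in cv2.findContours(k,0,1)[0]:
    if cv2.contourArea(c)<60: continue
    p=plane(m,c[:,0],.03)[:,:2]*1000
    print(c[:,0].min(0),c[:,0].max(0),cv2.minAreaRect(p.astype(np.float32)))
# fences: end centres via fit line of contour
for n,mk,roi in(("blue",(H>100)&(H<125)&(S>110),(slice(150,245),slice(190,265))),("yel",(H>18)&(H<30)&(S>180),(slice(170,270),slice(410,450)))):
    k[:]=0;k[roi]=mk[roi]; print(n,[tuple(int(t) for t in h[197 if n=="blue" else 220,x]) for x in (range(215,240,2) if n=="blue" else range(422,444,2))])
    c=max(cv2.findContours(k,0,1)[0],key=cv2.contourArea); p=plane(m,c[:,0],.036)[:,:2]*1000
    print(cv2.boxPoints(cv2.minAreaRect(p.astype(np.float32))).round())
```

```text
[294 222] [353 231] ((666.7758178710938, 2.6177291870117188), (32.20429992675781, 156.60816955566406), 6.414397716522217)
[297 201] [340 211] ((589.3875122070312, -23.28128433227539), (31.79254150390625, 120.10061645507812), 2.73433518409729)
[313 188] [354 197] ((522.646240234375, 8.263641357421875), (33.59182357788086, 119.00005340576172), 2.7752621173858643)
[302 171] [353 179] ((440.5780029296875, -23.986160278320312), (32.03722381591797, 158.51039123535156), 3.2490220069885254)
blue [(27, 63, 171), (27, 64, 175), (108, 74, 107), (109, 124, 113), (109, 119, 114), (109, 120, 115), (110, 122, 117), (110, 85, 87), (111, 64, 80), (108, 74, 79), (107, 54, 109), (26, 66, 179), (27, 62, 173)]
[[ 415. -308.]
 [ 728. -312.]
 [ 728. -286.]
 [ 415. -282.]]
yel [(26, 65, 110), (27, 62, 111), (21, 130, 88), (21, 168, 117), (22, 204, 170), (22, 199, 169), (22, 203, 168), (22, 199, 169), (22, 175, 169), (26, 58, 176), (26, 62, 173)]
[[412. 278.]
 [727. 277.]
 [727. 304.]
 [412. 305.]]
```

{"method": "jog_arm", "body": {"rows": [[[0,0,0,-0.172],[0,0,0,-0.172],[0,0,0,-0.172],[0,0,0,-0.172],[0,0,0,-0.172],[0,0,0,-0.172],[0,0,0,-0.172],[0,0,0,-0.172],[-0.05,-0.033,0,0],[-0.05,-0.033,0,0],[-0.05,-0.033,0,0],[-0.05,-0.033,0,0],[-0.05,-0.033,0,0],[-0.05,-0.033,0,0],[-0.05,-0.033,0,0],[-0.05,-0.033,0,0],[-0.05,-0.033,0,0],[-0.05,-0.033,0,0],[-0.045,-0.037,0,0],[0,0,0,0]]], "claw": 0.55}}

```text
time_s: 2.6
tcp_pos: [0.4926, -0.0399, 0.2916]
ee_rot: [[0.057, -0.998, -0.001], [-0.998, -0.057, -0.0], [-0.0, 0.001, -1.0]]
wrist_force: [-0.1, 0.3, -1.3]
gripper_width: 0.553
gripper_force: 0.0
```

Run:
```python
from h import *
m=camera_model("wrist"); a=capture("wrist"); save("w0",a); np.save("w0",a); print(m)
h=cv2.cvtColor(a,cv2.COLOR_RGB2HSV);H,S,V=[h[...,i].astype(int) for i in range(3)]
k=((H<22)&(S>90)&(V>105)).astype(np.uint8)
k=cv2.morphologyEx(k,cv2.MORPH_CLOSE,np.ones((5,25)))
for c in cv2.findContours(k,0,1)[0]:
    if cv2.contourArea(c)<800: continue
    p=plane(m,c[:,0],.03)[:,:2]*1000
    print(c[:,0].min(0),c[:,0].max(0),cv2.minAreaRect(p.astype(np.float32)))
s=sense();print(s["tcp_pos"],s["ee_rot"].round(3),s["joints"],s["wrist_force"])
```

```text
{'fovy': 69.05143477132286, 'cx': 322.8320195617215, 'cy': 194.51932965888315, 'k1': -0.0166945247777482, 'eye': array([ 0.49761765, -0.12131616,  0.38370981]), 'rotation': array([[-9.98355368e-01, -5.45869793e-02, -1.75163079e-02],
       [-5.73251432e-02,  9.53873276e-01,  2.94685599e-01],
       [ 6.22341323e-04,  2.95205074e-01, -9.55433711e-01]])}
[ 86 134] [205 242] ((715.0010375976562, -3.935638427734375), (146.71942138671875, 143.0802001953125), 3.4230611324310303)
[229 130] [309 248] ((557.257080078125, -10.802131652832031), (97.0242919921875, 155.4833526611328), 2.477167844772339)
[347 120] [378 243] ((443.0906066894531, -26.952415466308594), (34.512630462646484, 160.3203887939453), 3.5691821575164795)
[0 0] [127  63] ((798.0227661132812, -192.02279663085938), (154.68922424316406, 60.415626525878906), 11.214737892150879)
[ 0.49124208 -0.04131056  0.29143314] [[ 0.055 -0.999 -0.002]
 [-0.999 -0.055 -0.   ]
 [ 0.     0.002 -1.   ]] [ 1.40983218e+01  9.19483511e+00 -1.75772926e+01 -1.99720388e-02
 -6.33353068e+01 -1.09626396e+01] [ 0.36741567  1.25617886 -0.19987259]
```

View pics/w0.png

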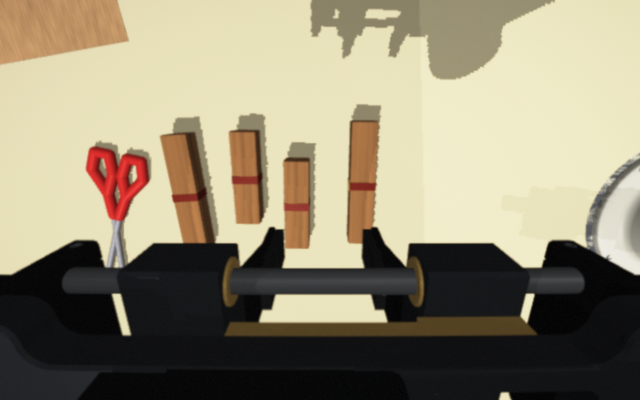

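The wrist view shows the four cases apart, with their red bands at (189,196), (247,180), (296,207) and (362,187). The scissors are at (117,190). The closing kernel merged neighbouring cases, so I'll redo it with a vertical kernel.

```bash
cat >> h.py <<'E'
def cases(m,a,y1=245):
    h=cv2.cvtColor(a,cv2.COLOR_RGB2HSV);H,S,V=[h[...,i].astype(int) for i in range(3)]
    k=(((H<22)|(H>170))&(S>90)&(V>60)).astype(np.uint8); k[y1:]=0
    for c in cv2.findContours(k,0,1)[0]:
        if cv2.contourArea(c)<800: continue
        p=plane(m,c[:,0],.03)[:,:2]*1000
        print(c[:,0].min(0),c[:,0].max(0),np.round(np.hstack(cv2.minAreaRect(p.astype(np.float32))),1))
E
python3 - <<'E'
from h import *
m=dict(fovy=69.05143477132286,cx=322.832,cy=194.519,k1=-.0167,eye=[.49762,-.12132,.38371],rotation=[[-9.98355368e-01,-5.45869793e-02,-1.75163079e-02],[-5.73251432e-02,9.53873276e-01,2.94685599e-01],[6.22341323e-04,2.95205074e-01,-9.55433711e-01]])
cases(m,np.load("w0.npy"),252)
E
```

```text
[283 157] [309 248] [524.3   3.5  32.4 124.1   2.5]
[ 86 146] [148 220] [753.6  -8.   94.7  77.6  80. ]
[160 132] [214 243] [662.7  -6.9  45.4 146.6   5.9]
[229 130] [263 223] [587.7 -27.4  37.6 120.2   2.6]
[347 120] [378 243] [443.1 -27.   34.5 160.4   3.6]
[0 0] [127  63] [ 798.  -192.   154.7   60.4   11.2]
```

{"method": "jog_arm", "body": {"rows": [[[-0.0225,-0.018,0,0],[-0.0225,-0.0175,0,0],[0,0,0.055,0],[0,0,0.055,0],[0,0,0.055,0],[0,0,0.03,0],[0,0,0.0205,0],[0,0,0,0]]], "claw": 0.55}}

```text
time_s: 3.65
tcp_pos: [0.5231, 0.0036, 0.0752]
ee_rot: [[0.051, -0.999, -0.004], [-0.999, -0.051, -0.001], [0.001, 0.004, -1.0]]
wrist_force: [-0.3, 0.9, 0.5]
gripper_width: 0.55
gripper_force: 0.0
```

{"method": "jog_arm", "body": {"rows": [[[0,0,0,0],[0,0,0,0],[0,0,0,0],[0,0,0,0],[0,0,0,0]]], "claw": 0.3}}

```text
time_s: 4.28
tcp_pos: [0.5246, 0.0043, 0.0779]
ee_rot: [[0.052, -0.999, 0.002], [-0.999, -0.052, 0.0], [-0.0, -0.002, -1.0]]
wrist_force: [-0.8, 0.7, 6.2]
gripper_width: 0.363
gripper_force: 30.0
```

{"method": "jog_arm", "body": {"rows": [[[-0.015,0,0,0.006],[-0.025,0,0,0.0075],[-0.03,0,0,0.0075],[-0.035,0,0,0.0075],[-0.035,0,0,0.0075],[-0.03,0,0,0.0075],[-0.02,0,0,0.0075],[-0.01,0,0,0],[-0.001,0,0,0]]]}}

```text
time_s: 5.4
tcp_pos: [0.5188, 0.2056, 0.0779]
ee_rot: [[0.003, -1.0, 0.001], [-1.0, -0.003, 0.0], [-0.0, -0.001, -1.0]]
wrist_force: [0.1, -2.5, 6.5]
gripper_width: 0.365
gripper_force: 30.0
```

{"method": "jog_arm", "body": {"rows": [[[-0.002,0,0,0],[-0.002,0,0,0],[-0.002,0,0,0],[-0.002,0,0,0]]]}}

```text
time_s: 5.9
tcp_pos: [0.5187, 0.2123, 0.0779]
ee_rot: [[0.001, -1.0, 0.001], [-1.0, -0.001, -0.001], [0.001, -0.001, -1.0]]
wrist_force: [0.5, -3.3, 7.0]
gripper_width: 0.37
gripper_force: 30.0
```

Run:
```python
from h import *
m=camera_model("scene"); a=capture("scene"); save("s1",cv2.resize(a[150:300,250:470],None,fx=3,fy=3,interpolation=cv2.INTER_CUBIC))
```

```text
(no output)
```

View pics/s1.png

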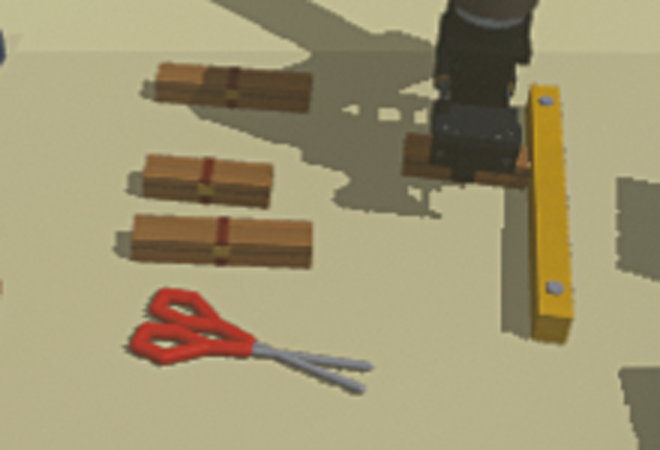

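The first short case has moved straight along its lane. Its right end, at crop (528,178), is now almost at the yellow fence. I'll creep forward until the force shows contact.

{"method": "jog_arm", "body": {"rows": [[[-0.0015,0,0,0],[-0.0015,0,0,0],[0,0,0,0]]]}}

```text
time_s: 6.32
tcp_pos: [0.5186, 0.2137, 0.0779]
ee_rot: [[0.001, -1.0, -0.001], [-1.0, -0.001, -0.003], [0.003, 0.001, -1.0]]
wrist_force: [2.2, -9.6, 8.1]
gripper_width: 0.366
gripper_force: 30.0
```

{"method": "jog_arm", "body": {"rows": [[[-0.0015,0,0,0],[-0.0015,0,0,0],[0,0,0,0]]]}}

```text
time_s: 6.7
tcp_pos: [0.5186, 0.2142, 0.0779]
ee_rot: [[-0.0, -1.0, -0.003], [-1.0, 0.0, -0.007], [0.007, 0.003, -1.0]]
wrist_force: [6.1, -18.6, 9.2]
gripper_width: 0.364
gripper_force: 30.0
```

{"method": "jog_arm", "body": {"rows": [[[0.001,0,0,0],[0,0,0,0],[0,0,0,0],[0,0,0,0]]], "claw": 0.55}}

```text
time_s: 7.2
tcp_pos: [0.5182, 0.2185, 0.0766]
ee_rot: [[0.002, -1.0, -0.0], [-1.0, -0.002, 0.0], [-0.0, 0.0, -1.0]]
wrist_force: [0.2, -0.3, -0.0]
gripper_width: 0.544
gripper_force: 0.0
```

{"method": "jog_arm", "body": {"rows": [[[0,0,-0.027,0],[0,0,-0.028,0],[0.02,-0.006,0,0],[0.0405,-0.012,0,0],[0.0405,-0.012,0,0],[0.0405,-0.012,0,0],[0.0405,-0.012,0,0],[0.0405,-0.012,0,0],[0.02,-0.006,0,-0.047],[0,0,0,0],[0,0,0,0]]]}}

```text
time_s: 8.57
tcp_pos: [0.59, -0.0244, 0.131]
ee_rot: [[0.047, -0.999, -0.001], [-0.999, -0.047, -0.0], [-0.0, 0.001, -1.0]]
wrist_force: [-0.1, 0.5, 0.5]
gripper_width: 0.551
gripper_force: 0.0
```

Run:
```python
from h import *
a=capture("side"); m=camera_model("side"); save("side1",a)
s=sense(); print(s["tcp_pos"],s["ee_rot"].round(3))
a=capture("scene"); save("s2",cv2.resize(a[150:300,250:470],None,fx=3,fy=3,interpolation=cv2.INTER_CUBIC))
```

```text
[ 0.59009176 -0.02399768  0.13125189] [[ 0.048 -0.999 -0.001]
 [-0.999 -0.048 -0.   ]
 [ 0.     0.001 -1.   ]]
```

View pics/s2.png

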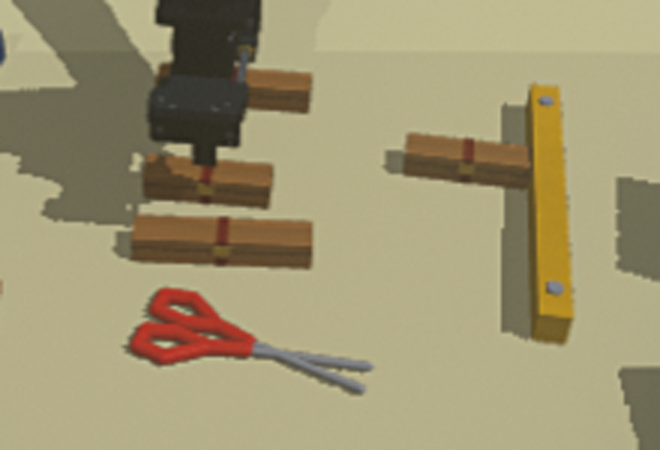

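{"method": "jog_arm", "body": {"rows": [[[0,0,0.03,0],[0,0,0.0175,0],[0,0,0.007,0],[0,0,0,0]]]}}

```text
time_s: 9.18
tcp_pos: [0.5906, -0.0242, 0.077]
ee_rot: [[0.049, -0.999, -0.001], [-0.999, -0.049, -0.0], [0.0, 0.001, -1.0]]
wrist_force: [0.0, 0.3, 1.6]
gripper_width: 0.547
gripper_force: 0.0
```

{"method": "jog_arm", "body": {"rows": [[[0,0,0,0],[0,0,0,0],[0,0,0,0],[0,0,0,0]]], "claw": 0.3}}

```text
time_s: 9.68
tcp_pos: [0.5908, -0.0244, 0.0779]
ee_rot: [[0.048, -0.999, 0.001], [-0.999, -0.048, 0.0], [-0.0, -0.001, -1.0]]
wrist_force: [-0.6, 0.5, 3.5]
gripper_width: 0.364
gripper_force: 30.0
```

{"method": "jog_arm", "body": {"rows": [[[-0.015,0,0,0],[-0.025,0,0,0.007],[-0.03,0,0,0.007],[-0.035,0,0,0.007],[-0.035,-0.003,0,0.007],[-0.035,-0.003,0,0.007],[-0.03,-0.003,0,0.007],[-0.015,-0.001,0,0.006],[-0.008,0,0,0],[0,0,0,0]]]}}

```text
time_s: 10.92
tcp_pos: [0.5942, 0.205, 0.078]
ee_rot: [[0.001, -1.0, 0.001], [-1.0, -0.001, 0.001], [-0.001, -0.001, -1.0]]
wrist_force: [-1.3, 2.7, 4.3]
gripper_width: 0.369
gripper_force: 30.0
```

{"method": "jog_arm", "body": {"rows": [[[-0.002,0,0,0],[-0.002,0,0,0],[-0.002,0,0,0],[-0.001,0,0,0],[0,0,0,0]]]}}

```text
time_s: 11.55
tcp_pos: [0.5942, 0.2102, 0.0779]
ee_rot: [[-0.0, -1.0, 0.0], [-1.0, 0.0, -0.001], [0.001, -0.0, -1.0]]
wrist_force: [-0.3, -3.9, 6.4]
gripper_width: 0.365
gripper_force: 30.0
```

{"method": "jog_arm", "body": {"rows": [[[-0.0015,0,0,0],[-0.0015,0,0,0],[0,0,0,0]]]}}

```text
time_s: 11.92
tcp_pos: [0.5942, 0.2131, 0.0779]
ee_rot: [[-0.0, -1.0, 0.0], [-1.0, 0.0, -0.001], [0.001, -0.0, -1.0]]
wrist_force: [0.0, -3.0, 5.3]
gripper_width: 0.369
gripper_force: 30.0
```

{"method": "jog_arm", "body": {"rows": [[[-0.0015,0,0,0],[-0.0015,0,0,0],[0,0,0,0]]]}}

```text
time_s: 12.3
tcp_pos: [0.5942, 0.2161, 0.0779]
ee_rot: [[-0.0, -1.0, 0.0], [-1.0, 0.0, -0.001], [0.001, -0.0, -1.0]]
wrist_force: [-0.3, -3.2, 5.2]
gripper_width: 0.363
gripper_force: 30.0
```

{"method": "jog_arm", "body": {"rows": [[[-0.0015,0,0,0],[-0.0015,0,0,0],[0,0,0,0]]]}}

```text
time_s: 12.68
tcp_pos: [0.5942, 0.217, 0.0779]
ee_rot: [[-0.001, -1.0, -0.001], [-1.0, 0.001, -0.004], [0.004, 0.001, -1.0]]
wrist_force: [1.3, -10.3, 7.8]
gripper_width: 0.365
gripper_force: 30.0
```

{"method": "jog_arm", "body": {"rows": [[[-0.0015,0,0,0],[-0.001,0,0,0],[0,0,0,0]]]}}

```text
time_s: 13.05
tcp_pos: [0.5941, 0.2173, 0.0779]
ee_rot: [[-0.002, -1.0, -0.003], [-1.0, 0.002, -0.007], [0.007, 0.003, -1.0]]
wrist_force: [3.7, -16.2, 7.3]
gripper_width: 0.366
gripper_force: 30.0
```

{"method": "jog_arm", "body": {"rows": [[[0.001,0,0,0],[0,0,0,0],[0,0,0,0],[0,0,0,0]]], "claw": 0.55}}

```text
time_s: 13.55
tcp_pos: [0.5939, 0.2217, 0.077]
ee_rot: [[0.001, -1.0, -0.0], [-1.0, -0.001, 0.0], [-0.0, 0.0, -1.0]]
wrist_force: [-0.0, -0.5, 0.6]
gripper_width: 0.545
gripper_force: 0.0
```

{"method": "jog_arm", "body": {"rows": [[[0,0,-0.027,0],[0,0,-0.028,0],[0.02,-0.006,0,0],[0.0405,-0.0132,0,0],[0.0405,-0.0132,0,0],[0.0405,-0.0132,0,0],[0.0405,-0.0132,0,0],[0.0365,-0.0122,0,0],[0,0,0,-0.108],[0,0,0,0],[0,0,0,0]]]}}

```text
time_s: 14.92
tcp_pos: [0.6647, 0.0027, 0.1316]
ee_rot: [[0.106, -0.994, -0.001], [-0.994, -0.106, -0.0], [-0.0, 0.001, -1.0]]
wrist_force: [-0.0, 0.1, -0.5]
gripper_width: 0.548
gripper_force: 0.0
```

Run:
```python
from h import *
a=capture("scene"); save("s3",cv2.resize(a[150:300,250:470],None,fx=3,fy=3,interpolation=cv2.INTER_CUBIC))
```

```text
(no output)
```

View pics/s3.png

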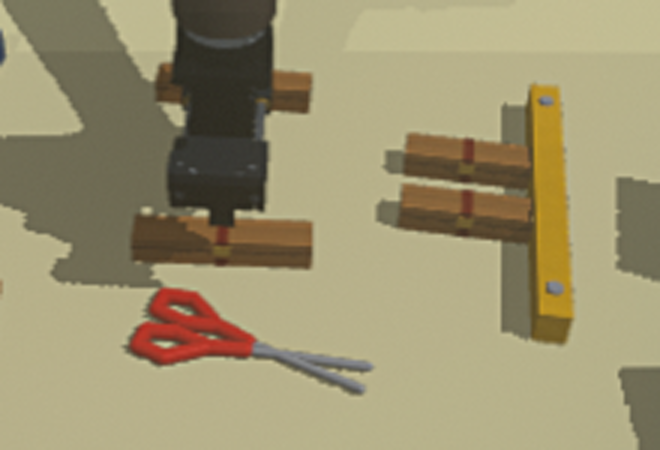

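{"method": "jog_arm", "body": {"rows": [[[0,0,0.03,0],[0,0,0.0175,0],[0,0,0.007,0],[0,0,0,0]]]}}

```text
time_s: 15.48
tcp_pos: [0.6651, 0.0028, 0.0774]
ee_rot: [[0.108, -0.994, -0.001], [-0.994, -0.108, -0.0], [0.0, 0.001, -1.0]]
wrist_force: [-0.5, 0.7, 0.7]
gripper_width: 0.55
gripper_force: 0.0
```

{"method": "jog_arm", "body": {"rows": [[[0,0,0,0],[0,0,0,0],[0,0,0,0],[0,0,0,0]]], "claw": 0.3}}

```text
time_s: 15.98
tcp_pos: [0.6657, 0.0027, 0.0787]
ee_rot: [[0.108, -0.994, 0.002], [-0.994, -0.108, 0.0], [0.0, -0.002, -1.0]]
wrist_force: [-0.3, -0.1, 3.3]
gripper_width: 0.368
gripper_force: 30.0
```

{"method": "jog_arm", "body": {"rows": [[[0,0.01,0,0],[0,0.015,0,0.02],[0.015,0.01,0,0.025],[0.025,0.002,0,0.025],[0.03,0,0,0.025],[0.035,0,0,0.025],[0.035,0,0,0],[0.03,0,0,0],[0.015,0,0,0],[0.006,0,0,0],[0,0,0,0]]]}}

```text
time_s: 17.35
tcp_pos: [0.6313, -0.1936, 0.0786]
ee_rot: [[-0.013, -1.0, 0.001], [-1.0, 0.013, -0.001], [0.001, -0.001, -1.0]]
wrist_force: [-0.2, -1.4, 4.8]
gripper_width: 0.366
gripper_force: 30.0
```

{"method": "jog_arm", "body": {"rows": [[[0.002,0,0,0],[0.002,0,0,0],[0.001,0,0,0],[0,0,0,0]]]}}

```text
time_s: 17.85
tcp_pos: [0.6313, -0.1972, 0.0787]
ee_rot: [[-0.013, -1.0, 0.001], [-1.0, 0.013, 0.0], [-0.0, -0.001, -1.0]]
wrist_force: [0.8, 3.2, 6.3]
gripper_width: 0.364
gripper_force: 30.0
```

{"method": "jog_arm", "body": {"rows": [[[0.0015,0,0,0],[0.0015,0,0,0],[0,0,0,0]]]}}

```text
time_s: 18.23
tcp_pos: [0.6313, -0.2002, 0.0786]
ee_rot: [[-0.013, -1.0, 0.001], [-1.0, 0.013, 0.0], [-0.0, -0.001, -1.0]]
wrist_force: [0.2, 4.2, 6.0]
gripper_width: 0.368
gripper_force: 30.0
```

{"method": "jog_arm", "body": {"rows": [[[0.0015,0,0,0],[0.0015,0,0,0],[0,0,0,0]]]}}

```text
time_s: 18.6
tcp_pos: [0.6313, -0.2032, 0.0787]
ee_rot: [[-0.013, -1.0, 0.001], [-1.0, 0.013, 0.0], [-0.0, -0.001, -1.0]]
wrist_force: [0.3, 2.9, 6.0]
gripper_width: 0.364
gripper_force: 30.0
```

{"method": "jog_arm", "body": {"rows": [[[0.0015,0,0,0],[0.0015,0,0,0],[0,0,0,0]]]}}

```text
time_s: 18.98
tcp_pos: [0.6312, -0.2053, 0.0787]
ee_rot: [[-0.013, -1.0, 0.001], [-1.0, 0.013, 0.001], [-0.001, -0.001, -1.0]]
wrist_force: [-0.1, 6.6, 7.6]
gripper_width: 0.363
gripper_force: 30.0
```

Run:
```python
from h import *
print(sense()["wrist_force"])
a=capture("scene"); save("s4",cv2.resize(a[150:300,190:410],None,fx=3,fy=3,interpolation=cv2.INTER_CUBIC))
```

```text
[-0.13786591  6.62603514  7.57933988]
```

View pics/s4.png

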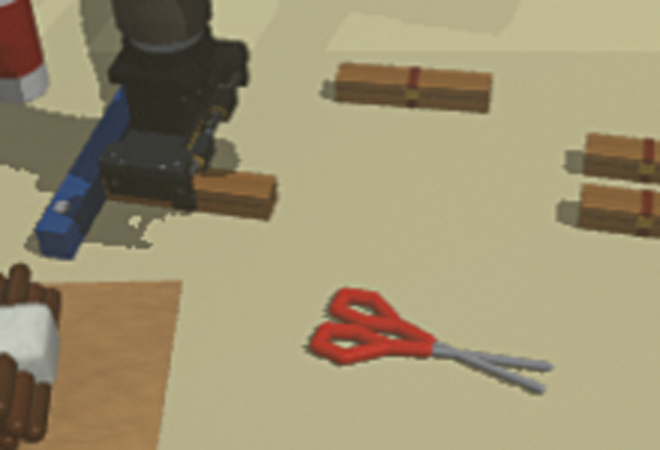

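The long case's left end is at the blue fence around crop (105,195), and contact is just starting. I'll press a little more, then release.

{"method": "jog_arm", "body": {"rows": [[[0.0015,0,0,0],[0.0015,0,0,0],[0,0,0,0]]]}}

```text
time_s: 19.4
tcp_pos: [0.6313, -0.2056, 0.0787]
ee_rot: [[-0.012, -1.0, 0.0], [-1.0, 0.012, 0.004], [-0.004, -0.0, -1.0]]
wrist_force: [-0.3, 16.2, 9.0]
gripper_width: 0.361
gripper_force: 30.0
```

{"method": "jog_arm", "body": {"rows": [[[-0.001,0,0,0],[0,0,0,0],[0,0,0,0],[0,0,0,0]]], "claw": 0.55}}

```text
time_s: 19.9
tcp_pos: [0.631, -0.2086, 0.0773]
ee_rot: [[-0.013, -1.0, -0.001], [-1.0, 0.013, 0.0], [-0.0, 0.001, -1.0]]
wrist_force: [-0.6, 0.0, -1.2]
gripper_width: 0.544
gripper_force: 0.0
```

{"method": "jog_arm", "body": {"rows": [[[0,0,-0.027,0],[0,0,-0.028,0],[-0.015,0.016,0,0],[-0.0302,0.0319,0,0],[-0.0302,0.0319,0,0],[-0.0302,0.0319,0,0],[-0.0302,0.0319,0,0],[-0.0302,0.0319,0,0],[-0.015,0.0159,0,0],[0,0,0,-0.072],[0,0,0,0],[0,0,0,0]]]}}

```text
time_s: 21.4
tcp_pos: [0.4425, -0.0249, 0.1328]
ee_rot: [[0.058, -0.998, 0.0], [-0.998, -0.058, 0.0], [-0.0, -0.0, -1.0]]
wrist_force: [-0.2, -0.2, 0.2]
gripper_width: 0.551
gripper_force: 0.0
```

{"method": "jog_arm", "body": {"rows": [[[0,0,0.03,0],[0,0,0.0175,0],[0,0,0.007,0],[0,0,0,0]]]}}

```text
time_s: 21.9
tcp_pos: [0.4424, -0.0249, 0.078]
ee_rot: [[0.059, -0.998, -0.001], [-0.998, -0.059, -0.0], [0.0, 0.001, -1.0]]
wrist_force: [0.7, -0.5, 1.1]
gripper_width: 0.549
gripper_force: 0.0
```

{"method": "jog_arm", "body": {"rows": [[[0,0,0,0],[0,0,0,0],[0,0,0,0],[0,0,0,0]]], "claw": 0.3}}

```text
time_s: 22.4
tcp_pos: [0.4425, -0.0246, 0.0788]
ee_rot: [[0.06, -0.998, 0.001], [-0.998, -0.06, 0.0], [-0.0, -0.001, -1.0]]
wrist_force: [-0.5, 0.5, 5.3]
gripper_width: 0.364
gripper_force: 30.0
```

{"method": "jog_arm", "body": {"rows": [[[0.01,-0.003,0,0],[0.02,-0.005,0,0.012],[0.03,-0.006,0,0.02],[0.035,-0.006,0,0.02],[0.035,-0.006,0,0.02],[0.025,-0.004,0,0],[0.012,0,0,0],[0.004,0,0,0],[0,0,0,0]]]}}

```text
time_s: 23.52
tcp_pos: [0.4772, -0.1958, 0.0788]
ee_rot: [[-0.012, -1.0, 0.002], [-1.0, 0.012, -0.001], [0.001, -0.002, -1.0]]
wrist_force: [0.7, -2.5, 3.9]
gripper_width: 0.365
gripper_force: 30.0
```

{"method": "jog_arm", "body": {"rows": [[[0.0015,0,0,0],[0.0015,0,0,0],[0.0015,0,0,0],[0,0,0,0]]]}}

```text
time_s: 24.02
tcp_pos: [0.4769, -0.1989, 0.0788]
ee_rot: [[-0.012, -1.0, 0.002], [-1.0, 0.012, 0.0], [-0.0, -0.002, -1.0]]
wrist_force: [0.3, 2.4, 6.3]
gripper_width: 0.364
gripper_force: 30.0
```

{"method": "jog_arm", "body": {"rows": [[[0.0015,0,0,0],[0.0015,0,0,0],[0,0,0,0]]]}}

```text
time_s: 24.4
tcp_pos: [0.4769, -0.2019, 0.0788]
ee_rot: [[-0.011, -1.0, 0.001], [-1.0, 0.011, 0.0], [-0.0, -0.001, -1.0]]
wrist_force: [0.6, 3.7, 6.0]
gripper_width: 0.367
gripper_force: 30.0
```

{"method": "jog_arm", "body": {"rows": [[[0.0015,0,0,0],[0.0015,0,0,0],[0,0,0,0]]]}}

```text
time_s: 24.78
tcp_pos: [0.4768, -0.2035, 0.0788]
ee_rot: [[-0.012, -1.0, 0.001], [-1.0, 0.012, 0.002], [-0.002, -0.001, -1.0]]
wrist_force: [0.6, 11.5, 9.1]
gripper_width: 0.367
gripper_force: 30.0
```

{"method": "jog_arm", "body": {"rows": [[[0.0015,0,0,0],[0.001,0,0,0],[0,0,0,0]]]}}

```text
time_s: 25.15
tcp_pos: [0.4768, -0.2038, 0.0788]
ee_rot: [[-0.012, -1.0, 0.001], [-1.0, 0.012, 0.004], [-0.004, -0.001, -1.0]]
wrist_force: [-0.1, 24.9, 11.8]
gripper_width: 0.365
gripper_force: 30.0
```

Contact is clear. I'll release, lift away, move the arm to the middle and check.

{"method": "jog_arm", "body": {"rows": [[[-0.002,0,0,0],[0,0,0,0],[0,0,0,0],[0,0,0,0]]], "claw": 0.55}}

```text
time_s: 25.65
tcp_pos: [0.4759, -0.206, 0.078]
ee_rot: [[-0.013, -1.0, -0.001], [-1.0, 0.013, 0.0], [-0.0, 0.001, -1.0]]
wrist_force: [0.5, -0.3, -0.2]
gripper_width: 0.543
gripper_force: 0.0
```

{"method": "jog_arm", "body": {"rows": [[[0,0,-0.03,0],[0,0,-0.05,0],[0,0,-0.05,0],[0,0,-0.05,0],[-0.05,0.01,0,0],[-0.05,0.01,0,0],[-0.05,0.01,0,0],[-0.05,0.01,0,0],[0,0,0,0]]]}}

```text
time_s: 26.78
tcp_pos: [0.438, -0.003, 0.2584]
ee_rot: [[-0.007, -1.0, 0.0], [-1.0, 0.007, 0.0], [-0.0, -0.0, -1.0]]
wrist_force: [0.6, -0.1, -0.4]
gripper_width: 0.549
gripper_force: 0.0
```

Run:
```python
from h import *
m=camera_model("scene"); a=capture("scene"); save("s5",cv2.resize(a[150:300,190:470],None,fx=2.8,fy=2.8,interpolation=cv2.INTER_CUBIC))
h=cv2.cvtColor(a,cv2.COLOR_RGB2HSV);H,S,V=[h[...,i].astype(int) for i in range(3)]
k=np.zeros(H.shape,np.uint8); r=(slice(165,240),slice(215,440))
k[r]=((H<20)&(S>95)&(V>104))[r]
k=cv2.morphologyEx(k,cv2.MORPH_CLOSE,np.ones((1,9)))
for c in cv2.findContours(k,0,1)[0]:
    if cv2.contourArea(c)<60: continue
    p=plane(m,c[:,0],.03)[:,:2]*1000
    print(c[:,0].min(0),c[:,0].max(0),np.hstack(cv2.minAreaRect(p.astype(np.float32))).round(1))
```

```text
[384 211] [426 223] [592.7 215.7 115.9  33.2  89.8]
[225 202] [281 215] [ 630.8 -203.4  159.1   31.4   89.4]
[385 194] [426 205] [517.8 216.1  33.2 117.4   0.6]
[243 171] [293 181] [ 476.2 -201.6  159.3   31.8   89.2]
```

View pics/s5.png

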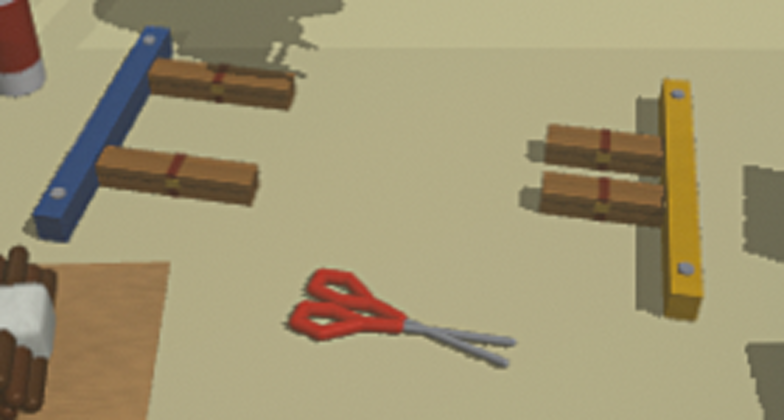

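All four cases touch their fences, and each is square to within about 1°. The long ones meet blue at crop (150,75) and (100,160), and the short ones meet yellow at (663,150) and (663,200). The scissors haven't moved.

```bash
python3 -c "from station import finish_job; print(finish_job())"
```

```text
the job is handed in; nothing more can be done
None
```

I handed the job in at about 27 s of the 64 s: both long cases are at the blue fence and both short ones at the yellow, each touching its fence and square to it within about 1° in the last picture; `finish_job` gave no verdict.

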